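# Run along the ticket rail and press its clips home

## Task

The four blue clips on the wooden ticket rail are standing up: with shut fingertips, start at the clip beside the red stop and run lightly along the row to the other end, pressing each clip fully home in turn, keeping the fingertips down close to the row until the last clip is home. Do not shove, pick up or lean hard on the rail, leave the things round it alone, and finish clear of everything.

Things in the scene. Friction and masses are not known exactly. Their poses are not given: they have to be found in the camera images.
- rail: low ticket rail of pale wood, loose, rubber feet, 0.95 kg, 84 (x) by 208 mm (y). Origin: on the table under the middle of the clip row; +y runs along the row to the end with the small red stop (y +98 mm, 22 mm high), +x to the sloping black slate strip with four blank tickets (from x +22 mm, up to 38 mm high). Deck 16 mm high, 20 mm to either side of the row. Over 40 N on it is rough.
- rail_mid (a point): middle of the clip row at deck height (16 mm above the table); from when the first clip is home until the last one is, the gripper's grasp point must stay within 0.15 m of it
- clip1 (a joint): press-down travel of clip 1, m: 0 fully up, 0.006 fully home; starts at 0 to 0.0015; counts as home from 0.0045. About 1.5 N pushes it down, it has a hard stop at 0.006 and stays where it is left.
- clip1_top (a point): middle of the top of clip 1 (moves with it): blue roof-shaped clip 26 mm (x) by 42 mm (y), at rail y = +69 mm (next to the red stop); 12 mm flat in the middle (thin white line), then sloping 25 degrees down to the deck both ways along the row: a low fingertip sliding along rides onto it and presses it down. Top 7 mm above the deck when up, 1 mm when home.
- clip2 (a joint): press-down travel of clip 2, m: 0 fully up, 0.006 fully home; starts at 0 to 0.0015; counts as home from 0.0045. About 1.5 N pushes it down, it has a hard stop at 0.006 and stays where it is left.
- clip2_top (a point): middle of the top of clip 2 (moves with it): blue roof-shaped clip 26 mm (x) by 42 mm (y), at rail y = +23 mm; 12 mm flat in the middle (thin white line), then sloping 25 degrees down to the deck both ways along the row: a low fingertip sliding along rides onto it and presses it down. Top 7 mm above the deck when up, 1 mm when home.
- clip3 (a joint): press-down travel of clip 3, m: 0 fully up, 0.006 fully home; starts at 0 to 0.0015; counts as home from 0.0045. About 1.5 N pushes it down, it has a hard stop at 0.006 and stays where it is left.
- clip3_top (a point): middle of the top of clip 3 (moves with it): blue roof-shaped clip 26 mm (x) by 42 mm (y), at rail y = -23 mm; 12 mm flat in the middle (thin white line), then sloping 25 degrees down to the deck both ways along the row: a low fingertip sliding along rides onto it and presses it down. Top 7 mm above the deck when up, 1 mm when home.
- clip4 (a joint): press-down travel of clip 4, m: 0 fully up, 0.006 fully home; starts at 0 to 0.0015; counts as home from 0.0045. About 1.5 N pushes it down, it has a hard stop at 0.006 and stays where it is left.
- clip4_top (a point): middle of the top of clip 4 (moves with it): blue roof-shaped clip 26 mm (x) by 42 mm (y), at rail y = -69 mm (far end from the red stop); 12 mm flat in the middle (thin white line), then sloping 25 degrees down to the deck both ways along the row: a low fingertip sliding along rides onto it and presses it down. Top 7 mm above the deck when up, 1 mm when home.
- price_card_a: small black price card 62 x 6 mm in a wooden block 50 x 22 mm, 58 mm tall, right of the rail; loose, origin under its centre; to be left alone
- price_card_b: another such black price card in a wooden block, 58 mm tall, between the rail and the cake plates; loose, origin under its centre; to be left alone
- cake_fork: steel cake fork lying flat, 145 x 20 x 12 mm, behind the rail; loose, origin under its centre; to be left alone
- pepper_mill: wooden pepper mill, 58 mm across, 150 mm tall, behind left; loose, origin under its centre; to be left alone
- salt_shaker: glass salt shaker, 44 mm across, 90 mm tall, left of the rail; loose, origin under its centre; to be left alone
- jam_jar: jam jar, 62 mm across, 99 mm tall, left of the rail; loose, origin under its centre; to be left alone

How it is judged:
By the outcome, as a careful person would: the job done as asked, in the order asked, and still so for the second after the job is handed in, with the robot touching nothing.
It also fails if it takes over 40 s, if anything falls off the work surface, if the arm or the gripper's body presses on something with over 40 N, if the wrist force passes 120 N, or if a joint passes its speed limit or range.

## Robot

A 6-joint arm with a two-finger parallel gripper is mounted at the origin on a cart in front of the work surface, level with it; the furniture and walls round the work are solid. World frame = base frame: x ahead of the robot, y to its left, z up, the work surface at z = 0. Lengths are in m, angles in rad, forces in N, time in s.
With the tool pointing down it reaches from about 0.15 to 0.775 m from the base axis. Payload 6.1 kg.
Tool frame: the origin (TCP) lies at the very end of the fingers, on their centre line; the grasp point (between the pads) lies 19 mm behind it; z points along the fingers, y is the direction in which the jaws open and shut (so a half turn about z gives the same grasp; the last joint's range is limited). The gripper opens to 85 mm and grips with 20 to 120 N. Pads are 22 mm wide; open, the fingers measure 114 mm over their backs; the gripper's body (76 mm by 85 mm) begins 54 mm behind the grasp point. The pads swing forward as they close: fully open they stand 13 mm farther back than shut.
Start: joints at [1.125, 0.126, -0.04, 1.405, 0, 1.571], TCP at [0.226, 0.474, 0.231] pointing down, gripper open.
Joint ranges: [-2.72, 2.72], [-0.95, 1.95], [-1.27, 1.35], [-1.78, 2.02], [-1.46, 1.47], [-3.14, 3.14]. Speed limits (rad/s): [2.39, 2.39, 3.01, 3.14, 3.14, 3.14].

## Interface

Orientations are given as a unit quaternion [w, x, y, z].
In Python, from station import robot gives the robot as it stands.
- The arm moves only by the shell command python3 -m creep 'ROWS' [FORCE]. ROWS is JSON, a list of rows, each a list of 3 entries, a list of its own where there are three numbers: the gripper command: -1 is fully open, 1 is shut, values between are in proportion, then the shift along the tool's x, y, z in m, then the turn, a rotation vector about the tool's x, y, z in rad. In form: [[hand, [tx, ty, tz], [ax, ay, az]], ...]. A call has 1 to 8 rows; each row shifts and turns the commanded pose from where the row before left it, along the tool's axes as they then stand; what a row does not reach is not made up. A row lasts 1/8 s, in which the tool goes at most 62.5 mm and 10.7 degrees, less where a joint would pass 70% of its speed; a pose out of reach is approached as far as the arm can. A call is refused whole if a number of a shift passes 0.0625 or a number of a turn 0.188, either way. A call with a gripper value outside its range is refused whole. The fingers move at their own pace and stop on an object; FORCE is the grip in N (left out, the last holds). Time passes only in rows, so rows that do not move let the fingers close. It gives the time, the measured TCP pose, the force and the opening at its end, in the units of the state.
- robot.sense(): the state, without advancing time (a new reading comes with each control period).
- robot.capture(name): name is "scene" or "top" or "wrist"; returns the picture (384x512x3 uint8, red, green, blue); there is no depth.
- robot.camera_params(name): a dict with "vfov" (degrees; the focal length in pixels is half the picture's height over the tangent of half this angle, whatever the lens; pixels are square), "cx", "cy" (the principal point, pixels), "k1" (the pictures are not rectified: a ray, as slopes to the right and down, at radius r is drawn at 1 + k1 r^2 times it, then the intrinsics apply), "R" (3x3) and "t" (3): a world point X has camera coordinates R X + t. Camera axes: x right, y down, z forward; pixel columns grow to the right and rows downward; lengths in m; the calibration is good to about 2 mm. A picture is of the moment at which its call begins: read the wrist's pose just before it. camera_params takes no time and is no camera call; for the wrist camera it gives the pose at the moment of the call.
- robot.sign_off(): hands the job in, once; it reports no verdict.
The state is a dict: "t": time; "joint_positions": joint angles; "qd": joint speeds; "joint_efforts": joint torques, N m; "tool_pos": TCP position; "tcp_rot": TCP orientation; "wrist_force": force on the tool from outside, world axes, zero at the start; "wrist_torque": the same for the moment, N m; "finger_gap": opening from 0.0 (shut) to 1.0 (fully open).
Only numpy, scipy, OpenCV 4.12 (cv2) and the standard library are available. Lean on these libraries where they do the work, as an engineer would, in place of code of your own. Each camera call takes 0.05 s, during which the arm holds its last target.

## Working session

There is one attempt and no reset: what is moved stays moved. The work goes in short steps, Python scripts to look and compute and a shell command to move; the robot and the scene stay as the last step left them, time stands still between calls to the robot, and variables do not carry over. Pictures are saved under pics/ and viewed, and the job is handed in when it is done.

```bash
ls; mkdir -p pics; python3 - <<'E'
from station import robot
import cv2
s=robot.sense(); print({k:(v if not hasattr(v,'__len__') else [round(float(x),4) for x in v]) for k,v in s.items()})
for n in ["scene","top"]:
    p=robot.camera_params(n); print(n,p)
    im=robot.capture(n); cv2.imwrite(f"pics/{n}0.png",cv2.cvtColor(im,cv2.COLOR_RGB2BGR))
E
```

```text
pics
{'t': 0.0, 'joint_positions': [1.125, 0.1264, -0.0406, 1.4054, -0.0, 1.5708], 'qd': [-0.0002, -0.0005, 0.0, -0.0008, 0.0011, -0.0001], 'joint_efforts': [0.0014, -43.5916, 35.2926, 0.0173, 0.0002, 0.0], 'tool_pos': [0.2262, 0.4733, 0.2305], 'tcp_rot': [-0.0002, 0.2211, 0.9753, -0.0008], 'wrist_force': [-0.185, -0.8052, -0.0119], 'wrist_torque': [0.0174, -0.0056, 0.0112], 'finger_gap': 1.0020492819868565}
scene {'vfov': 47.525332807193024, 'cx': 256.3841333682009, 'cy': 190.1433245508615, 'k1': -0.10079510819226316, 'R': array([[ 0.70502927, -0.70898551, -0.01653118],
       [-0.43142226, -0.41028091, -0.80345778],
       [ 0.5628575 ,  0.57359317, -0.59513218]]), 't': array([-0.35798151,  0.37022965,  0.55444883])}
top {'vfov': 44.533344741982205, 'cx': 251.0547396372037, 'cy': 187.8486660162984, 'k1': -0.04100819558975309, 'R': array([[ 0.00802816, -0.99980582, -0.01799651],
       [-0.99023278, -0.00544357, -0.13931764],
       [ 0.13919262,  0.0189392 , -0.9900842 ]]), 't': array([0.13858435, 0.65092274, 0.84924481])}
```

View pics/scene0.png

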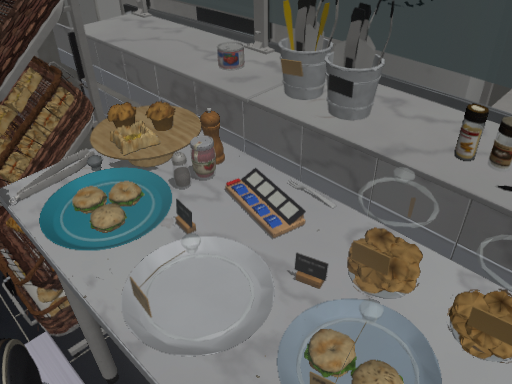

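View pics/top0.png

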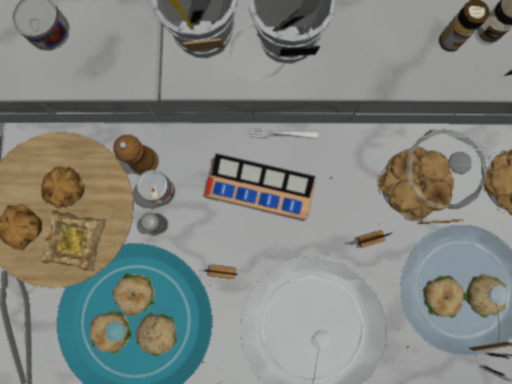

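The scene view shows the rail in the middle. In the top view its red stop is at about (208,187) and the blue clips run from (226,190) to (291,206). The jam jar and salt shaker are left of it, near (153,188) and (151,224). Next I'll measure these.

```bash
cat > h.py <<'E'
import numpy as np, cv2
from station import robot
def K(p):
    f=192/np.tan(np.radians(p['vfov'])/2)
    return np.array([[f,0,p['cx']],[0,f,p['cy']],[0,0,1]])
def unproj(p,uv,z):
    uv=np.array(uv,float).reshape(-1,1,2)
    n=cv2.undistortPoints(uv,K(p),np.array([p['k1'],0,0,0])).reshape(-1,2)
    R=np.array(p['R']);t=np.array(p['t']);c=-R.T@t
    d=np.c_[n,np.ones(len(n))]@R
    return c+d*((z-c[2])/d[:,2])[:,None]
def proj(p,X):
    X=np.array(X,float).reshape(-1,3)
    r,_=cv2.Rodrigues(np.array(p['R']))
    return cv2.projectPoints(X,r,np.array(p['t'],float),K(p),np.array([p['k1'],0,0,0]))[0].reshape(-1,2)
def blobs(im,lo,hi,amin):
    hsv=cv2.cvtColor(im,cv2.COLOR_RGB2HSV)
    m=cv2.inRange(hsv,lo,hi)
    n,l,s,c=cv2.connectedComponentsWithStats(m)
    return [(c[i],s[i]) for i in range(1,n) if s[i][4]>=amin]
E
python3 - <<'E'
from h import *
for n,roi in [("top",(190,140,130,90)),("scene",(215,160,100,90))]:
    im=cv2.cvtColor(cv2.imread(f"pics/{n}0.png"),cv2.COLOR_BGR2RGB); p=robot.camera_params(n)
    x,y,w,h=roi; c=im[y:y+h,x:x+w]
    cv2.imwrite(f"pics/{n}crop.png",cv2.cvtColor(cv2.resize(c,None,fx=6,fy=6,interpolation=cv2.INTER_NEAREST),cv2.COLOR_RGB2BGR))
    for name,lo,hi in [("blue",(105,120,60),(130,255,255)),("red",(0,150,80),(8,255,255))]:
        for ct,s in blobs(c,lo,hi,5):
            uv=ct+[x,y]; print(n,name,uv.round(1),s[4],unproj(p,uv,0.0205 if name=="blue" else 0.03).round(4))
E
```

```text
top blue [223.5 189.4] 203 [[0.6503 0.1978 0.0205]]
top blue [246.1 194.7] 200 [[0.6401 0.1532 0.0205]]
top blue [268.7 200. ] 196 [[0.6298 0.1088 0.0205]]
top blue [291.4 205.3] 186 [[0.6196 0.0643 0.0205]]
top red [208.9 185.6] 73 [[0.6563 0.2256 0.03  ]]
scene blue [240.3 189. ] 97 [[0.6459 0.1898 0.0205]]
scene blue [250.5 199. ] 106 [[0.6355 0.1454 0.0205]]
scene blue [261.3 209.5] 115 [[0.6256 0.1015 0.0205]]
scene blue [272.7 220.9] 116 [[0.6148 0.0573 0.0205]]
scene red [233.  181.8] 37 [[0.645  0.2131 0.03  ]]
```

View pics/topcrop.png

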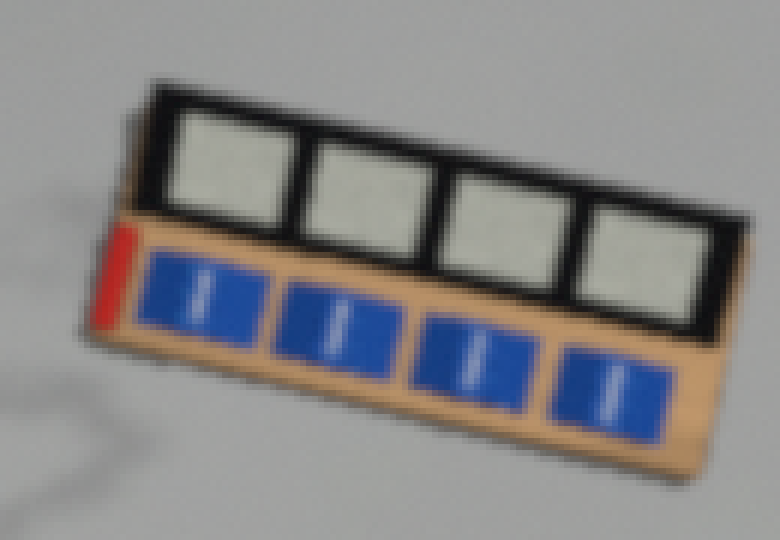

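View pics/scenecrop.png

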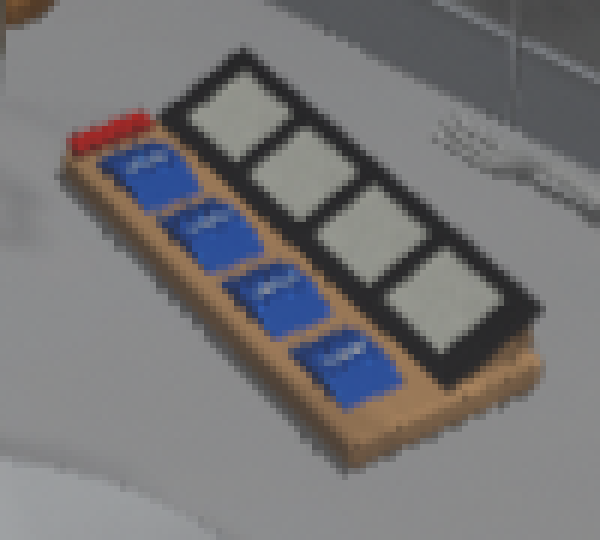

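```bash
python3 -m creep '[[1,[0,0,0],[0,0,-0.11]],[1,[0,0,0],[0,0,-0.11]],[1,[-0.03,-0.015,0],[0,0,0]],[1,[-0.045,-0.023,0],[0,0,0]],[1,[-0.045,-0.023,0],[0,0,0]],[1,[-0.045,-0.023,0],[0,0,0]],[1,[-0.045,-0.023,0],[0,0,0]],[1,[-0.045,-0.023,0],[0,0,0]]]' 20
python3 -m creep '[[1,[-0.045,-0.023,0],[0,0,0]],[1,[-0.045,-0.023,0],[0,0,0]],[1,[-0.045,-0.023,0],[0,0,0]],[1,[-0.045,-0.023,0],[0,0,0]],[1,[-0.02,-0.010,0],[0,0,0]],[1,[0,0,0],[0,0,0]],[1,[0,0,0],[0,0,0]]]'
python3 - <<'E'
from h import *
s=robot.sense(); print(s['t'],s['tool_pos'],s['tcp_rot'],s['wrist_force'],s['finger_gap'])
p=robot.camera_params("wrist"); print(p); im=robot.capture("wrist"); cv2.imwrite("pics/wrist1.png",cv2.cvtColor(im,cv2.COLOR_RGB2BGR))
np.save("p1.npy",p,allow_pickle=True)
E
```

```text
t: 1.1
tool_pos: [0.4467, 0.2886, 0.2309]
tcp_rot: [-0.0, 0.113, 0.994, -0.0]
wrist_force: [-0.0, -0.0, 0.1]
finger_gap: -0.002
t: 1.98
tool_pos: [0.6171, 0.1465, 0.2312]
tcp_rot: [-0.0, 0.112, 0.994, 0.0]
wrist_force: [-0.2, 0.3, -0.8]
finger_gap: 0.004
1.975 [0.61705925 0.14645105 0.23123714] [-4.22572966e-04  1.12260974e-01  9.93678663e-01  9.81898827e-05] [-0.23122043  0.25583183 -0.75830189] 0.004360469529102264
{'vfov': 70.55805864862195, 'cx': 258.1244636602996, 'cy': 193.0361882333064, 'k1': -0.01327105413164954, 'R': array([[ 2.22595025e-01,  9.74910967e-01,  2.47506504e-04],
       [ 9.25923076e-01, -2.11489393e-01,  3.12951583e-01],
       [ 3.05152276e-01, -6.94322936e-02, -9.49769048e-01]]), 't': array([-0.27976486, -0.5807833 ,  0.20154288])}
```

View pics/wrist1.png

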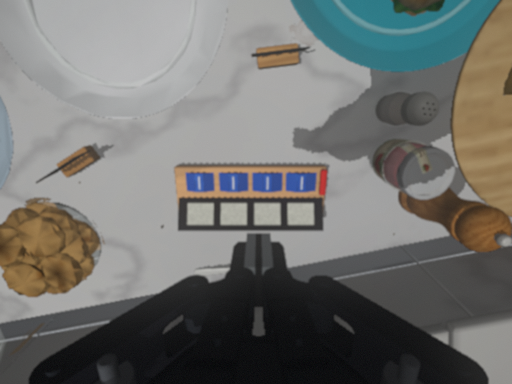

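The wrist view shows the rail square to the tool. The clips run from (200,182) to (301,182), the red stop is at (323,181), and the shut fingertips are at (258,240). I'll measure from this view.

```bash
python3 - <<'E'
from h import *
im=cv2.cvtColor(cv2.imread("pics/wrist1.png"),cv2.COLOR_BGR2RGB); p=np.load("p1.npy",allow_pickle=True).item()
x,y,w,h=165,155,175,85; c=im[y:y+h,x:x+w]
cv2.imwrite("pics/wcrop1.png",cv2.cvtColor(cv2.resize(c,None,fx=4.5,fy=4.5,interpolation=cv2.INTER_CUBIC),cv2.COLOR_RGB2BGR))
P=[]
for ct,s in blobs(c,(105,120,60),(130,255,255),50):
    uv=ct+[x,y]; X=unproj(p,uv,0.0195)[0]; P.append(X); print(uv.round(1),s[2:],X.round(4))
for ct,s in blobs(c,(0,150,80),(8,255,255),15): print('red',ct+[x,y],s[2:],unproj(p,ct+[x,y],0.022).round(4))
P=np.array(P); d=P[np.argmax(P[:,1])]-P[np.argmin(P[:,1])]; print("mid",P.mean(0),"dir",d/np.linalg.norm(d),np.linalg.norm(d))
print("tcp px", proj(p,robot.sense()['tool_pos']))
# white lines
hsv=cv2.cvtColor(c,cv2.COLOR_RGB2HSV)
E
```

```text
[199.8 181.7] [ 26  17 371] [0.6188 0.0646 0.0195]
[233.3 181.6] [ 27  17 388] [0.6289 0.1089 0.0195]
[266.6 181.7] [ 28  17 419] [0.639  0.1528 0.0195]
[300.2 181.7] [ 28  18 415] [0.6491 0.1972 0.0195]
red [322.5037594  181.69172932] [  7  25 133] [[0.655  0.2262 0.022 ]]
mid [0.63394026 0.13090495 0.0195    ] dir [0.22318448 0.97477622 0.        ] 0.13604496138528435
tcp px [[259.22032585 247.21167608]]
```

View pics/wcrop1.png

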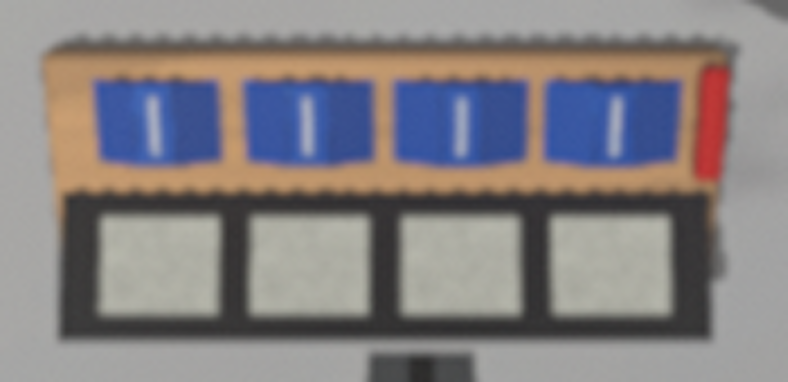

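```bash
python3 -m creep '[[1,[-0.0105,0.028,0],[0,0,0]],[1,[-0.01,0.03,0.02],[0,0,0]],[1,[0,0,0.05],[0,0,0]],[1,[0,0,0.05],[0,0,0]],[1,[0,0,0.04],[0,0,0]],[1,[0,0,0.026],[0,0,0]],[1,[0,0,0],[0,0,0]],[1,[0,0,0],[0,0,0]]]'
python3 - <<'E'
from h import *
s=robot.sense(); T=s['tool_pos']; print(T,s['tcp_rot'],s['wrist_force'])
m=np.array([.6342,.131]);d=np.array([.2232,.9748]);x=np.array([.9748,-.2232]); print("rail xy",(T[:2]-m)@x,(T[:2]-m)@d)
p=robot.camera_params("wrist"); im=robot.capture("wrist"); cv2.imwrite("pics/wrist2.png",cv2.cvtColor(im,cv2.COLOR_RGB2BGR))
np.save("p2.npy",p,allow_pickle=True)
im=robot.capture("scene"); cv2.imwrite("pics/scene2.png",cv2.cvtColor(cv2.resize(im[130:270,180:360],None,fx=4,fy=4,interpolation=cv2.INTER_CUBIC),cv2.COLOR_RGB2BGR))
E
```

```text
t: 3.02
tool_pos: [0.651, 0.1986, 0.047]
tcp_rot: [0.001, 0.112, 0.994, 0.0]
wrist_force: [0.6, -0.6, 0.6]
finger_gap: 0.001
[0.65103809 0.19855992 0.04700186] [8.19746264e-04 1.12146675e-01 9.93691245e-01 4.00804003e-04] [ 0.62424573 -0.64248646  0.6120018 ]
rail xy 0.001334392347767689 0.06961567478514151
```

View pics/wrist2.png

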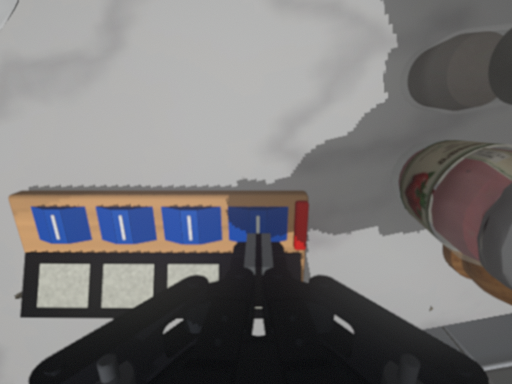

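View pics/scene2.png

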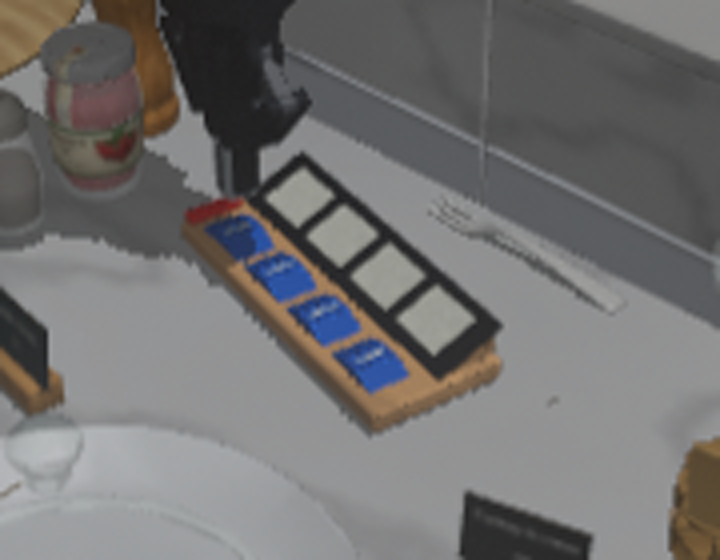

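The fingertips hang over clip 1, lined up with its white line at column 258 of the wrist view. The jar and shaker are well clear. I'll refine the row position from this closer view.

```bash
python3 - <<'E'
from h import *
im=cv2.cvtColor(cv2.imread("pics/wrist2.png"),cv2.COLOR_BGR2RGB); p=np.load("p2.npy",allow_pickle=True).item()
m=np.array([.6342,.131]);d=np.array([.2232,.9748]);x=np.array([.9748,-.2232])
for ct,s in blobs(im,(105,120,60),(130,255,255),50):
    X=unproj(p,ct,0.0195)[0]; print(ct.round(1),s[2:],X.round(4),"rail", ((X[:2]-m)@x).round(4),((X[:2]-m)@d).round(4))
ps=robot.camera_params("scene"); T=robot.sense()['tool_pos']
print("scene crop tcp",(proj(ps,T)-[180,130])*4,"clip1 pred",(proj(ps,[.6496,.1983,.022])-[180,130])*4)
E
```

```text
[ 62.1 224. ] [  59   36 1600] [0.6189 0.0671 0.0195] rail -0.0006 -0.0657
[126.7 224.1] [  59   36 1705] [0.6289 0.1108 0.0195] rail -0.0007 -0.0209
[191.9 224.5] [  59   36 1788] [0.6391 0.1544 0.0195] rail -0.0004 0.0239
[257.4 222.7] [  58   35 1607] [0.6477 0.1984 0.0195] rail -0.0019 0.0687
scene crop tcp [[236.43681856 187.71292064]] clip1 pred [[235.56744512 225.09804833]]
```

```bash
python3 -m creep '[[1,[0.0018,0,0.01],[0,0,0]],[1,[0,0,0.01],[0,0,0]],[1,[0,0,0.003],[0,0,0]],[1,[0,0,0],[0,0,0]]]'
python3 -m creep '[[1,[0,0,0.0015],[0,0,0]],[1,[0,0,0.0015],[0,0,0]],[1,[0,0,0],[0,0,0]]]'
```

```text
t: 3.62
tool_pos: [0.6488, 0.1979, 0.0217]
tcp_rot: [-0.0, 0.113, 0.994, -0.0]
wrist_force: [-0.1, -0.7, -0.6]
finger_gap: -0.008
t: 4.0
tool_pos: [0.6492, 0.198, 0.0194]
tcp_rot: [0.0, 0.113, 0.994, 0.0]
wrist_force: [0.3, -0.5, 0.5]
finger_gap: 0.003
```

```bash
python3 -m creep '[[1,[0,0,0.001],[0,0,0]],[1,[0,0,0],[0,0,0]]]'; python3 -m creep '[[1,[0,0,0],[0,0,0]]]'
python3 -m creep '[[1,[0,0,0.0007],[0,0,0]],[1,[0,0,0],[0,0,0]]]'; python3 -m creep '[[1,[0,0,0],[0,0,0]]]'
```

```text
t: 4.25
tool_pos: [0.6492, 0.1981, 0.0183]
tcp_rot: [0.0, 0.113, 0.994, 0.0]
wrist_force: [0.6, -0.5, 1.8]
finger_gap: 0.0
t: 4.38
tool_pos: [0.6492, 0.1981, 0.0184]
tcp_rot: [0.0, 0.113, 0.994, 0.0]
wrist_force: [0.2, -0.3, 0.1]
finger_gap: 0.001
t: 4.62
tool_pos: [0.6492, 0.1981, 0.0176]
tcp_rot: [0.0, 0.113, 0.994, 0.0]
wrist_force: [1.1, -0.4, 0.9]
finger_gap: 0.001
t: 4.75
tool_pos: [0.6492, 0.1981, 0.0176]
tcp_rot: [0.0, 0.113, 0.994, 0.0]
wrist_force: [0.6, -0.7, 1.5]
finger_gap: 0.0
```

```bash
python3 -m creep '[[1,[0,0,0.0004],[0,0,0]],[1,[0,0,0],[0,0,0]]]'; python3 -m creep '[[1,[0,0,0],[0,0,0]]]'
python3 -m creep '[[1,[0,0,0.0004],[0,0,0]],[1,[0,0,0],[0,0,0]]]'; python3 -m creep '[[1,[0,0,0],[0,0,0]]]'
```

```text
t: 5.0
tool_pos: [0.6492, 0.1981, 0.0172]
tcp_rot: [0.0, 0.113, 0.994, 0.0]
wrist_force: [1.3, -0.3, 0.4]
finger_gap: -0.001
t: 5.12
tool_pos: [0.6491, 0.1981, 0.0172]
tcp_rot: [0.0, 0.113, 0.994, 0.0]
wrist_force: [1.2, -0.6, 1.1]
finger_gap: -0.001
t: 5.38
tool_pos: [0.6491, 0.198, 0.0171]
tcp_rot: [0.0, 0.113, 0.994, 0.0]
wrist_force: [0.6, 0.1, 3.7]
finger_gap: -0.003
t: 5.5
tool_pos: [0.6491, 0.1981, 0.0171]
tcp_rot: [0.0, 0.113, 0.994, 0.0]
wrist_force: [-0.6, 0.1, 3.7]
finger_gap: 0.001
```

Clip 1 has reached its hard stop: z is 17.1 mm and the force is 3.7 N. I'll ease off by 0.2 mm and slide toward clip 2.

```bash
python3 -m creep '[[1,[0,-0.003,-0.0002],[0,0,0]],[1,[0,-0.005,0],[0,0,0]],[1,[0,-0.005,0],[0,0,0]],[1,[0,-0.005,0],[0,0,0]]]'; python3 -m creep '[[1,[0,-0.004,0],[0,0,0]],[1,[0,0,0],[0,0,0]]]'
```

```text
t: 6.0
tool_pos: [0.6443, 0.1796, 0.0163]
tcp_rot: [-0.001, 0.113, 0.994, -0.001]
wrist_force: [0.2, 0.4, 0.9]
finger_gap: 0.003
t: 6.25
tool_pos: [0.6439, 0.1761, 0.0169]
tcp_rot: [-0.0, 0.113, 0.994, -0.0]
wrist_force: [-0.2, 0.4, 0.6]
finger_gap: 0.0
```

```bash
python3 -m creep '[[1,[0,-0.004,-0.0002],[0,0,0]],[1,[0,-0.004,0],[0,0,0]],[1,[0,-0.004,0],[0,0,0]]]'; python3 -m creep '[[1,[0,-0.004,0],[0,0,0]],[1,[0,-0.004,0],[0,0,0]],[1,[0,-0.004,0],[0,0,0]]]';python3 -m creep '[[1,[0,0,0],[0,0,0]],[1,[0,0,0],[0,0,0]]]'
python3 - <<'E'
from h import *
T=robot.sense()['tool_pos']
m=np.array([.6338,.1315]);d=np.array([.2232,.9748]);x=np.array([.9748,-.2232]); print("rail xy",(T[:2]-m)@x,(T[:2]-m)@d)
im=robot.capture("wrist"); cv2.imwrite("pics/wrist3.png",cv2.cvtColor(im,cv2.COLOR_RGB2BGR))
E
```

```text
t: 6.62
tool_pos: [0.6415, 0.1647, 0.0173]
tcp_rot: [0.0, 0.113, 0.994, 0.0]
wrist_force: [-0.1, -0.2, 0.6]
finger_gap: 0.0
t: 7.0
tool_pos: [0.6386, 0.1527, 0.0171]
tcp_rot: [-0.0, 0.113, 0.994, -0.0]
wrist_force: [0.8, 1.2, 1.4]
finger_gap: 0.002
t: 7.25
tool_pos: [0.6386, 0.1528, 0.0171]
tcp_rot: [-0.0, 0.113, 0.994, -0.0]
wrist_force: [0.2, -0.9, 1.0]
finger_gap: 0.004
rail xy -3.339624305539888e-05 0.021834513601614935
```

View pics/wrist3.png

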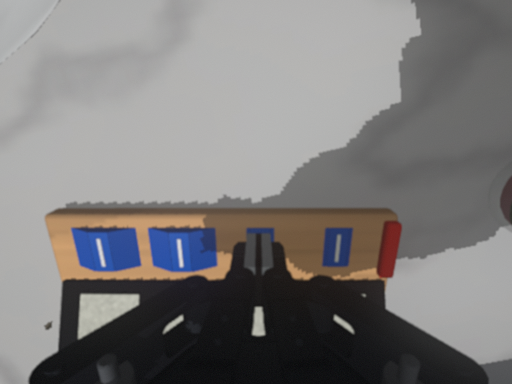

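Clip 1, at (338,247), now shows only its small flat, so it is home. Clip 2, under the tips at (260,235), looks the same. Clips 3 and 4, at (180,249) and (105,249), still stand up, and the rail hasn't moved. I'll keep going toward the far end.

```bash
python3 -m creep '[[1,[0,-0.004,0],[0,0,0]],[1,[0,-0.004,0],[0,0,0]],[1,[0,-0.004,0],[0,0,0]],[1,[0,-0.004,0],[0,0,0]]]'; python3 -m creep '[[1,[0,-0.004,0],[0,0,0]],[1,[0,-0.004,0],[0,0,0]],[1,[0,-0.004,0],[0,0,0]],[1,[0,-0.004,0],[0,0,0]]]'; python3 -m creep '[[1,[0,-0.004,0],[0,0,0]],[1,[0,-0.004,0],[0,0,0]],[1,[0,-0.004,0],[0,0,0]],[1,[0,-0.002,0],[0,0,0]],[1,[0,0,0],[0,0,0]]]'
```

```text
t: 7.8
tool_pos: [0.635, 0.1372, 0.017]
tcp_rot: [-0.0, 0.113, 0.994, -0.0]
wrist_force: [0.3, 0.8, -0.7]
finger_gap: 0.002
t: 8.3
tool_pos: [0.6319, 0.1221, 0.0175]
tcp_rot: [0.0, 0.113, 0.994, 0.0]
wrist_force: [0.9, 2.4, 0.8]
finger_gap: -0.001
t: 8.93
tool_pos: [0.6283, 0.1078, 0.0171]
tcp_rot: [-0.0, 0.113, 0.994, -0.0]
wrist_force: [0.5, -0.8, 2.1]
finger_gap: 0.004
```

```bash
python3 -m creep '[[1,[0,-0.004,0],[0,0,0]],[1,[0,-0.004,0],[0,0,0]],[1,[0,-0.004,0],[0,0,0]],[1,[0,-0.004,0],[0,0,0]]]'; python3 -m creep '[[1,[0,-0.004,0],[0,0,0]],[1,[0,-0.004,0],[0,0,0]],[1,[0,-0.004,0],[0,0,0]],[1,[0,-0.004,0],[0,0,0]]]'; python3 -m creep '[[1,[0,-0.004,0],[0,0,0]],[1,[0,-0.004,0],[0,0,0]],[1,[0,-0.004,0],[0,0,0]],[1,[0,-0.002,0],[0,0,0]],[1,[0,0,0],[0,0,0]],[1,[0,0,0],[0,0,0]]]'
python3 - <<'E'
from h import *
T=robot.sense()['tool_pos']
m=np.array([.6338,.1315]);d=np.array([.2232,.9748]);x=np.array([.9748,-.2232]); print("rail xy",(T[:2]-m)@x,(T[:2]-m)@d)
im=robot.capture("wrist"); cv2.imwrite("pics/wrist4.png",cv2.cvtColor(im,cv2.COLOR_RGB2BGR))
E
```

```text
t: 9.43
tool_pos: [0.6247, 0.0923, 0.017]
tcp_rot: [-0.0, 0.113, 0.994, -0.0]
wrist_force: [0.5, -0.7, 0.6]
finger_gap: 0.004
t: 9.93
tool_pos: [0.6216, 0.0773, 0.0175]
tcp_rot: [0.0, 0.113, 0.994, 0.0]
wrist_force: [0.4, 2.7, 0.7]
finger_gap: -0.001
t: 10.68
tool_pos: [0.618, 0.0632, 0.0171]
tcp_rot: [-0.0, 0.113, 0.994, -0.0]
wrist_force: [-0.7, -1.1, 1.3]
finger_gap: 0.002
rail xy -0.00012117797504234386 -0.0700662680142131
```

View pics/wrist4.png

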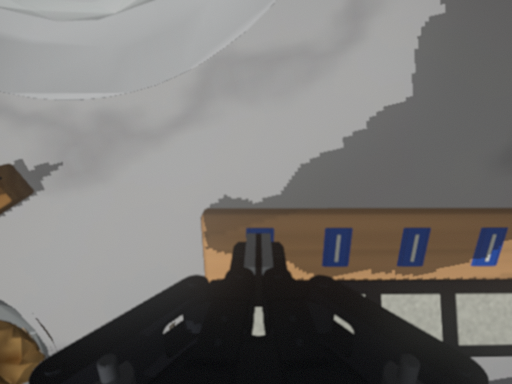

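All four clips now show only their flats: (260,235) under the tips, then (337,247), (414,247) and (490,247). I'll lift straight up and check.

```bash
python3 -m creep '[[1,[0,0,-0.01],[0,0,0]],[1,[0,0,-0.03],[0,0,0]],[1,[0,0,-0.05],[0,0,0]],[1,[0,0,-0.05],[0,0,0]],[1,[0,0,-0.05],[0,0,0]],[1,[0,0,-0.02],[0,0,0]],[1,[0,0,0],[0,0,0]],[1,[0,0,0],[0,0,0]]]'
python3 - <<'E'
from h import *
p=robot.camera_params("wrist"); im=robot.capture("wrist"); cv2.imwrite("pics/wrist5.png",cv2.cvtColor(im,cv2.COLOR_RGB2BGR))
for ct,s in blobs(im,(105,120,60),(130,255,255),50): print(ct.round(1),s[2:],unproj(p,ct,0.017).round(4))
im=robot.capture("scene"); cv2.imwrite("pics/scene5.png",cv2.cvtColor(cv2.resize(im[130:270,180:360],None,fx=4,fy=4,interpolation=cv2.INTER_CUBIC),cv2.COLOR_RGB2BGR))
E
```

```text
t: 11.72
tool_pos: [0.6178, 0.0636, 0.226]
tcp_rot: [-0.001, 0.113, 0.994, -0.0]
wrist_force: [-0.4, -1.2, 0.1]
finger_gap: -0.001
[258.5 168.4] [ 10  16 106] [[0.6185 0.0634 0.017 ]]
[293.3 168.1] [ 10  16 101] [[0.6284 0.1083 0.017 ]]
[327.6 168.4] [ 11  16 105] [[0.6389 0.1526 0.017 ]]
[359.1 168.8] [ 6 16 59] [[0.6488 0.1933 0.017 ]]
```

View pics/wrist5.png

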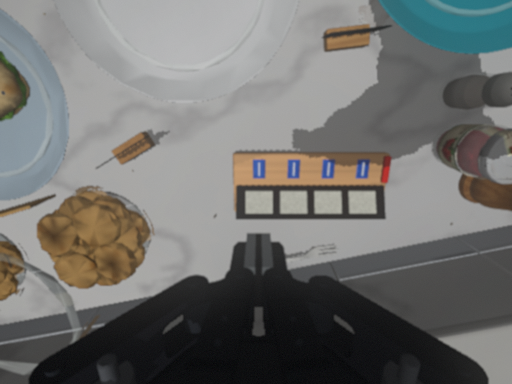

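View pics/scene5.png

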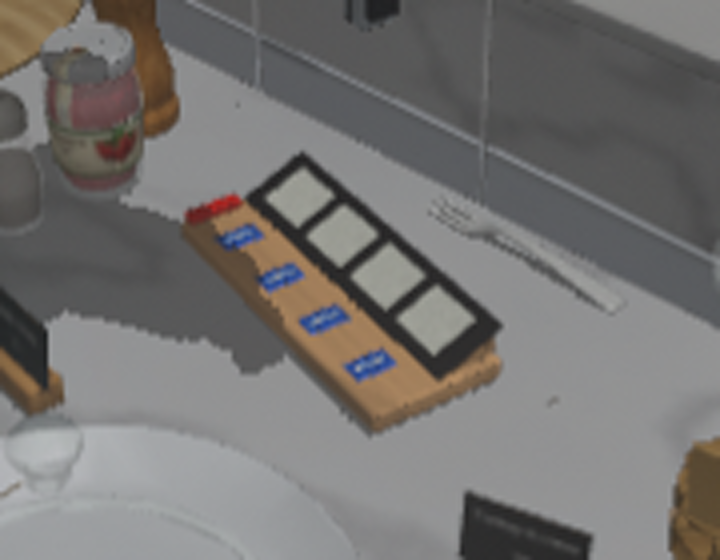

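All four clips sit flush, with equal-sized flats at (258,168), (293,168), (328,168) and (363,169) in the wrist view. The rail outline in the scene crop matches the earlier one, and nothing around it has moved.

```bash
python3 -c "
from station import robot
print(robot.sign_off()); s=robot.sense(); print(s['t'],s['tool_pos'],s['wrist_force'])"
```

```text
the job is handed in; nothing more can be done
None
the job is handed in; nothing more can be done
```

All four clips are pressed home, and I handed the job in at about 12 s of the 40 s allowed. I started on clip 1 beside the red stop with shut fingertips. I pressed it to its hard stop, then slid along the row over clips 2, 3 and 4. The fingertips stayed about 17 mm above the table until the last clip was home, then I lifted straight up to 0.226 m.

- **Clips:** in the final wrist and scene pictures, all four show only their small flat tops. The fingertips settled at 17.1 mm over each clip, against 17.0 mm for fully home.
- **Forces:** the highest end-of-move reading was about 3.8 N on clip 1, and about 2.8 N while sliding.
- **Surroundings:** in the before and after pictures, the rail and the things beside it look unmoved.
- **Height dip while sliding:** one reading after clip 1 was 16.3 mm, still above the 16 mm deck, so I raised the fingertips 0.2 mm for the rest.
- **Measurement disagreements:** my first rough clip positions from the scene camera were 4–8 mm off those from the top and wrist cameras. I put that down to seeing only part of each clip from that angle and used the top and wrist positions. In the last wrist picture, clip 1's computed position came out about 5 mm short because fewer of its blue pixels were picked up, but it looks level with the others.

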